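# Gauge a spacer ring on the tapered mandrel and store it by colour

## Robot

A 7-joint arm with a two-finger parallel gripper is mounted at the origin on a cart in front of the work surface, level with it; the furniture and walls round the work are solid. World frame = base frame: x ahead of the robot, y to its left, z up, the work surface at z = 0. Lengths are in mm, angles in degrees, forces in N, time in s.
With the tool pointing down it reaches from about 400 to 850 mm from the base axis. Payload 10.4 kg.
Tool frame: the origin (TCP) lies midway between the tips of the shut fingers; the grasp point (between the pads) lies 19 mm behind it (r.grip_depth is the z of the grasp point in the tool frame, in mm); z points along the fingers, y is the direction in which the jaws open and shut (so a half turn about z gives the same grasp; the last joint's range is limited). The gripper opens to 87 mm and grips with 3 to 60 N. Pads are 19 mm wide; open, the fingers measure 117 mm over their backs; the gripper's body (75 mm by 190 mm) begins 51 mm behind the grasp point.
Start: joints at [65.226, 19.034, -3.707, 83.658, 1.238, 77.344, -5.071], TCP at [249.041, -573.266, 190.976] pointing down, gripper open.
Joint ranges: [-148.97, 148.97], [-28.65, 121.19], [-84.17, 76.75], [9.2, 138.47], [-72.65, 252.65], [3.7, 117.97], [-149.18, 149.18]. Speed limits (degrees/s): [127.2, 127.2, 159.86, 159.86, 180, 180, 180].

## Interface

Orientations are given as [roll, pitch, yaw] about the fixed x, y, z axes, in that order (R = Rz(yaw) Ry(pitch) Rx(roll)).
In Python, from cell import r gives the robot as it stands. The module is installed in compiled form; this text tells all that it offers.
- The arm moves only by the shell command python3 -m handwheel 'ROWS' [FORCE]. ROWS is a JSON object of lists of equal length, an entry for each row: "rot": the turn, a rotation vector about the tool's x, y, z in rad, a list of three; "offset": the shift along the tool's x, y, z in mm, a list of three; "jaw": the gripper command: -1 is shut, 1 is fully open, values between are in proportion. A call has 1 to 20 rows; each row shifts and turns the commanded pose from where the row before left it, along the tool's axes as they then stand; what a row does not reach is not made up. A row lasts 1/8 s, in which the tool goes at most 62.5 mm and 10.7 degrees, less where a joint would pass 70% of its speed; a pose out of reach is approached as far as the arm can. A call is refused whole if a number of a shift passes 62.5 or a number of a turn 0.188, either way. A call with a gripper value outside its range is refused whole. The fingers move at their own pace and stop on an object; FORCE is the grip in N (left out, the last holds). Time passes only in rows, so rows that do not move let the fingers close. It gives the time, the measured TCP pose, the force and the opening at its end, in the units of the state.
- r.sense(): the state, without advancing time (a new reading comes with each control period).
- r.grab_frame(name): name is "side" or "top"; returns a dict with "image" (420x560x3 uint8, blue, green, red), "mtx" (3x3 intrinsics, pixels), "dist" ([k1, k2, p1, p2, k3] as OpenCV has them; the pictures are not rectified), "extrinsics" (4x4, takes a point from camera to world coordinates). Camera axes: x right, y up, looking along -z (the intrinsics and any distortion apply to the point x, -y, -z); pixel columns grow to the right and rows downward; lengths in mm; the calibration is good to about 2 mm. A picture is of the moment at which its call begins. There is no depth.
- r.sign_off(): hands the job in, once; it reports no verdict.
The state is a dict: "t": time; "joints": joint angles; "qd": joint speeds; "tau": joint torques, N m; "eef_pos": TCP position; "tcp_rot": TCP orientation; "contact_force": force on the tool from outside, world axes, zero at the start; "ft_torque": the same for the moment, N m; "opening": finger opening in mm.
Only numpy, scipy, OpenCV 4.12 (cv2) and the standard library are available. Lean on these libraries where they do the work, as an engineer would, in place of code of your own. Each camera call takes 0.05 s, during which the arm holds its last target.

## Task

Take the steel ring that lies in the orange circle and push it down over the tapered gauge until it stops on a step, carrying the sliding pointer down with it. Seat it there with a steady push of 10 to 20 N, never more than 25 N, without the gripper touching the gauge. Then lift the ring off, leave the pointer where the ring brought it, and put the ring flat over the storage peg of the same colour as the step it stopped on. Leave the other two rings where they lie.

Things in the scene. Friction and masses are not known exactly. Their poses are not given: they have to be found in the camera images.
- ring_a_center (a point): a plain steel spacer ring, 62 mm outside diameter, 18 mm high, 0.1 kg, lying flat; this point is the ring's centre, half-way up; z is the ring's axis. Its bore is 22, 30 or 38 mm: not known beforehand, to be found on the gauge
- ring_b_center (a point): a plain steel spacer ring, 62 mm outside diameter, 18 mm high, 0.1 kg, lying flat; this point is the ring's centre, half-way up; z is the ring's axis. Its bore is 22, 30 or 38 mm: not known beforehand, to be found on the gauge
- ring_c_center (a point): a plain steel spacer ring, 62 mm outside diameter, 18 mm high, 0.1 kg, lying flat; this point is the ring's centre, half-way up; z is the ring's axis. Its bore is 22, 30 or 38 mm: not known beforehand, to be found on the gauge
- orange_place (a point): centre of the orange painted circle (86 mm) on a fixed light wooden board (310 x 96 x 8 mm); the point is on the board's upper face, 8 mm above the bench. Two grey circles lie 100 mm to either side along this point's x axis; a ring lies in each of the three; the one in the orange circle is to be gauged
- gauge_axis (a point): nominal tip of the gauge's upright mandrel, 118 mm above the bench, z up. The mandrel is screwed up or down in its base and locked: its true height is up to 4 mm more or less (not measured here). It widens downwards: steel nose (diameter 10 mm at the tip, 16 to 19 mm below), then red, yellow, blue sections (26-27, 34-35, 44 mm), each beginning with a 45 degree shoulder, its step
- gauge: the whole fixed gauge; a ring held over 1.5 mm off-centre catches early on a shoulder, which shows as a sideways force: ease it towards the centre. Origin on the mandrel's axis at bench height, z up. Along its +x axis, 85 mm from the mandrel, stands a slim post 114 mm high that carries the pointer; the base plate (12 mm thick) reaches 38 mm from the axis to -x, 112 mm to +x, 31 mm to either side
- pointer (a joint): how far the sliding pointer is pushed down, m (0 = top, 0.070 = bottom): a C-shaped fork of 5 mm wire round the mandrel (57 mm outside, 47 mm inside diameter; the ring's underside lands on it). Its upper face is 105 mm above the bench less this value. 4 N of friction; stays where left. Starts at 0 to 0.006. Bores of 22 mm stop on red at about 0.016, 30 mm on yellow at 0.039, 38 mm on blue at 0.062, each +-0.004
- peg_red_foot (a point): storage peg for red rings: a fixed red disc (78 mm diameter, 10 mm thick, on the bench) with an upright steel pin 10 mm thick that rises 35 mm above the disc; this point is on the pin's axis at the disc's upper face; z up. The three pegs may stand in any order
- peg_yellow_foot (a point): storage peg for yellow rings: a fixed yellow disc (78 mm diameter, 10 mm thick, on the bench) with an upright steel pin 10 mm thick that rises 35 mm above the disc; this point is on the pin's axis at the disc's upper face; z up. The three pegs may stand in any order
- peg_blue_foot (a point): storage peg for blue rings: a fixed blue disc (78 mm diameter, 10 mm thick, on the bench) with an upright steel pin 10 mm thick that rises 35 mm above the disc; this point is on the pin's axis at the disc's upper face; z up. The three pegs may stand in any order
- ring_a: the same ring as ring_a_center; origin at the centre of its underside
- ring_b: the same ring as ring_b_center; origin at the centre of its underside
- ring_c: the same ring as ring_c_center; origin at the centre of its underside

How it is judged:
By the outcome, as a careful person would: the job done as asked, in the order asked, and still so for the second after the job is handed in, with the robot touching nothing.
It also fails if it takes over 59 s, if anything falls off the work surface, if the arm or the gripper's body presses on something with over 40 N, if the wrist force passes 120 N, or if a joint passes its speed limit or range.

## Working session

There is one attempt and no reset: what is moved stays moved. The work goes in short steps, Python scripts to look and compute and a shell command to move; the robot and the scene stay as the last step left them, time stands still between calls to the robot, and variables do not carry over. Pictures are saved under pics/ and viewed, and the job is handed in when it is done.

```bash
mkdir -p pics
python3 - <<'E'
from cell import r
import cv2,json,numpy as np,pickle
s=r.sense();print(s,r.grip_depth)
for n in("side","top"):
    f=r.grab_frame(n);cv2.imwrite(f"pics/{n}0.png",f["image"]);pickle.dump(f,open(f"{n}0.pkl","wb"))
    print(n,f["mtx"],f["dist"],f["extrinsics"])
E
```

```text
{'t': 0.0, 'joints': array([65.22504592, 19.07271051, -3.70851139, 83.70840179,  1.23702726,
       77.34304108, -5.06972631]), 'qd': array([ 0.00122575,  0.0479951 ,  0.03424064, -0.11942876, -0.02472221,
        0.00360398,  0.01579801]), 'tau': array([ 5.12254303e-05, -6.23249888e+01,  2.45352031e-02, -3.89891553e+01,
       -6.12494652e-02,  3.98023822e-02,  1.11802201e-04]), 'eef_pos': array([ 248.84718211, -572.82881862,  190.12604874]), 'tcp_rot': array([-1.79915733e+02,  2.95430964e-03,  2.34835503e+01]), 'contact_force': array([-0.4441127 ,  0.76806507, -0.64991204]), 'ft_torque': array([ 0.02949774, -0.01238816,  0.06442792]), 'opening': 87.12987179350358} -18.700000000000003
side [[412.56099647   0.         277.20209123]
 [  0.         412.56099647 209.23104862]
 [  0.           0.           1.        ]] [-0.11205647  0.          0.          0.          0.        ] [[-9.99965984e-01  1.09923689e-03 -8.17444656e-03  5.21624127e+02]
 [-7.96367008e-03 -3.86663395e-01  9.22186532e-01  8.93555767e+02]
 [-2.14705780e-03  9.22220262e-01  3.86658996e-01  4.70881515e+02]
 [ 0.00000000e+00  0.00000000e+00  0.00000000e+00  1.00000000e+00]]
top [[461.88123835   0.         281.89143946]
 [  0.         461.88123835 209.79276118]
 [  0.           0.           1.        ]] [-0.08521584  0.          0.          0.          0.        ] [[-7.52012643e-03  9.96735786e-01 -8.03817181e-02  4.09414775e+02]
 [-9.99965219e-01 -7.20580918e-03  4.19967388e-03 -1.13620467e+00]
 [ 3.60674993e-03  8.04105044e-02  9.96755307e-01  1.14679071e+03]
 [ 0.00000000e+00  0.00000000e+00  0.00000000e+00  1.00000000e+00]]
```

View pics/side0.png

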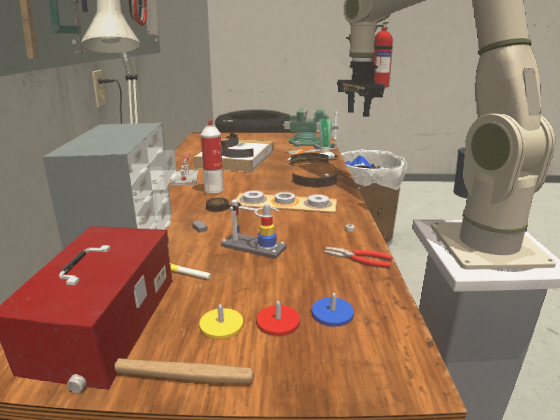

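View pics/top0.png

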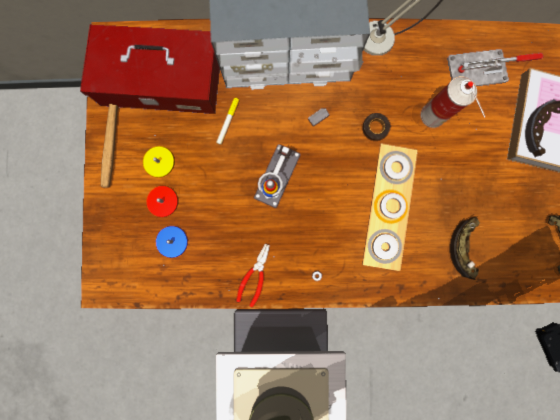

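The top view shows the pegs at about (158,161) yellow, (161,201) red and (172,241) blue, the gauge at (270,185), and the rings at (396,167), (391,206) on orange, and (384,246). Next I'll measure these more precisely.

```bash
cat > h.py <<'E'
import numpy as np,cv2,pickle
def ray(f,uv):
    p=cv2.undistortPoints(np.array([[uv]],float),f["mtx"],np.array(f["dist"],float))[0,0]
    E=f["extrinsics"];d=E[:3,:3]@np.array([p[0],-p[1],-1.]);return E[:3,3],d
def onz(f,uv,z):
    o,d=ray(f,uv);return o+d*(z-o[2])/d[2]
def proj(f,P):
    E=f["extrinsics"];c=E[:3,:3].T@(np.array(P,float)-E[:3,3])
    q=cv2.projectPoints(np.array([[c[0],-c[1],-c[2]]]),np.zeros(3),np.zeros(3),f["mtx"],np.array(f["dist"],float))[0];return q[0,0]
def blobs(f,lo,hi,roi,mn=20):
    hsv=cv2.cvtColor(f["image"],cv2.COLOR_BGR2HSV);m=cv2.inRange(hsv,lo,hi)
    k=np.zeros_like(m);x0,y0,x1,y1=roi;k[y0:y1,x0:x1]=255;m&=k
    n,l,s,c=cv2.connectedComponentsWithStats(m);return [(c[i],s[i],l==i) for i in range(1,n) if s[i,4]>=mn]
def disc(f,lo,hi,roi,mn=60):
    b=max(blobs(f,lo,hi,roi,mn),key=lambda b:b[1][4])
    cs,_=cv2.findContours(b[2].astype(np.uint8),cv2.RETR_EXTERNAL,cv2.CHAIN_APPROX_NONE)
    return cv2.fitEllipse(cv2.convexHull(max(cs,key=len)))
E
python3 - <<'E'
from h import *
T=pickle.load(open("top0.pkl","rb"));S=pickle.load(open("side0.pkl","rb"))
cols={"yellow":((22,120,120),(35,255,255)),"red":((0,200,130),(5,255,255)),"blue":((100,150,100),(125,255,255))}
rt={"yellow":(130,135,185,185),"red":(135,180,190,222),"blue":(145,220,200,265)}
rs={"yellow":(190,290,250,345),"red":(250,290,303,345),"blue":(305,280,360,335)}
for k,(lo,hi) in cols.items():
    for n,f,rr in(("T",T,rt),("S",S,rs)):
        e=disc(f,lo,hi,rr[k]);print(k,n,e,onz(f,e[0],10).round(1))
# orange circle / board
for n,f,roi in(("T",T,(370,185,412,228)),("S",S,(265,185,305,215))):
    for b in blobs(f,(10,150,200),(22,255,255),roi,15): print("orange",n,b[0],b[1])
def crop(f,x0,y0,x1,y1,z,nm): cv2.imwrite(nm,cv2.resize(f["image"][y0:y1,x0:x1],None,fx=z,fy=z,interpolation=cv2.INTER_CUBIC))
crop(T,240,130,420,280,4,"pics/c1.png");crop(S,190,180,350,260,5,"pics/c2.png")
E
```

```text
yellow T ((158.00506591796875, 161.24266052246094), (30.49106216430664, 31.509029388427734), 61.43622589111328) [625.4 303.6  10. ]
yellow S ((220.9609375, 321.770751953125), (27.598613739013672, 42.978641510009766), 84.06248474121094) [626.4 307.6  10. ]
red T ((161.9172821044922, 201.17584228515625), (29.915117263793945, 31.05177116394043), 35.286869049072266) [524.7 292.1  10. ]Traceback (most recent call last):
  File "<stdin>", line 8, in <module>
  File "h.py", line 15, in disc
    b=max(blobs(f,lo,hi,roi,mn),key=lambda b:b[1][4])
ValueError: max() iterable argument is empty
```

Run:
```python
from h import *
T=pickle.load(open("top0.pkl","rb"));S=pickle.load(open("side0.pkl","rb"))
for f in(T,S):f["image"]=f["image"]
cols={"yellow":((22,120,120),(35,255,255)),"red":((0,150,150),(8,255,255)),"blue":((100,150,100),(125,255,255))}
rt={"yellow":(130,135,185,185),"red":(135,180,190,222),"blue":(145,220,200,265)}
rs={"yellow":(190,290,250,345),"red":(250,290,303,345),"blue":(305,280,360,335)}
for p in((312,270),(322,285),(336,265)):pass
print(cv2.cvtColor(S["image"],cv2.COLOR_BGR2HSV)[322,262:270], cv2.cvtColor(S["image"],cv2.COLOR_BGR2HSV)[194:212:2,285])
def crop(f,x0,y0,x1,y1,z,nm): cv2.imwrite(nm,cv2.resize(f["image"][y0:y1,x0:x1],None,fx=z,fy=z,interpolation=cv2.INTER_CUBIC))
crop(T,240,130,420,280,4,"pics/c1.png");crop(S,190,180,350,260,5,"pics/c2.png");crop(S,190,280,370,345,4,"pics/c3.png")
```

```text
[[  2 195 236]
 [  3 195 236]
 [  2 195 237]
 [  2 198 236]
 [  2 195 236]
 [  2 198 236]
 [  2 195 236]
 [  2 196 236]] [[ 15  25 144]
 [ 15  28 145]
 [ 20  10 234]
 [ 15  27 150]
 [ 17  28 147]
 [ 14  98 213]
 [ 18 138 245]
 [ 15 119 188]
 [ 13 157 190]]
```

View pics/c1.png

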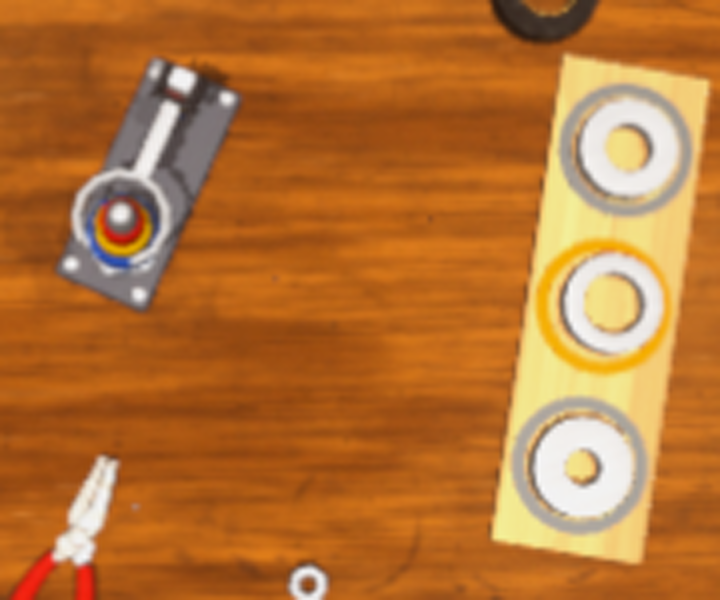

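View pics/c2.png

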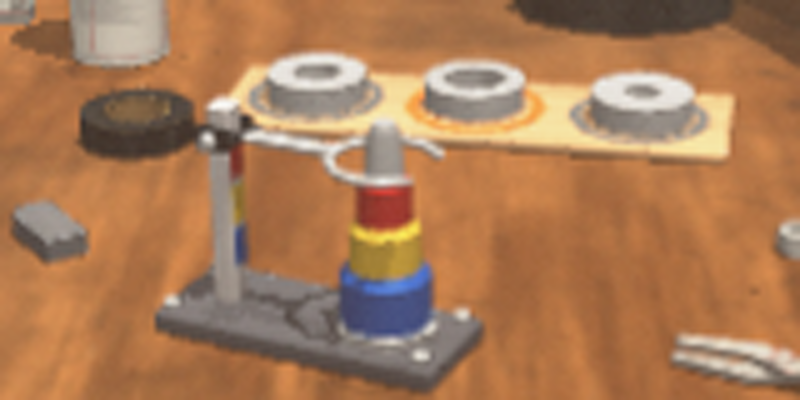

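View pics/c3.png

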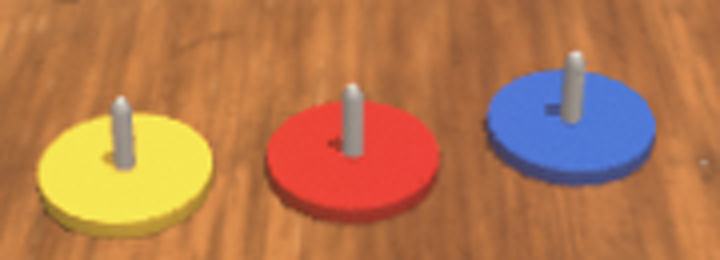

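Run:
```python
from h import *
T=pickle.load(open("top0.pkl","rb"));S=pickle.load(open("side0.pkl","rb"))
def crop(f,x0,y0,x1,y1,z,nm): cv2.imwrite(nm,cv2.resize(f["image"][y0:y1,x0:x1],None,fx=z,fy=z,interpolation=cv2.INTER_NEAREST))
crop(T,250,140,305,212,8,"pics/d1.png");crop(S,215,195,295,260,9,"pics/d2.png");crop(T,365,180,420,235,10,"pics/d3.png")
hs=cv2.cvtColor(S["image"],cv2.COLOR_BGR2HSV)
for n,lo,hi in(("red",(0,150,60),(8,255,255)),("yel",(20,120,80),(35,255,255)),("blu",(100,150,60),(125,255,255))):
    for b in blobs(S,lo,hi,(250,210,290,252),8):print("S",n,b[0].round(1),b[1])
for n,lo,hi in(("red",(0,150,60),(5,255,255)),("yel",(20,120,120),(35,255,255)),("blu",(100,150,60),(125,255,255))):
    for b in blobs(T,lo,hi,(258,170,284,200),5):print("T",n,b[0].round(1),b[1])
# ring tops: bright, low sat
for n,f,roi in(("T",T,(370,150,415,265)),("S",S,(235,185,335,212))):
    for b in blobs(f,(0,0,205),(180,45,255),roi,60):
        cs,_=cv2.findContours(b[2].astype(np.uint8),cv2.RETR_EXTERNAL,cv2.CHAIN_APPROX_NONE)
        e=cv2.fitEllipse(max(cs,key=len));print(n,"ring",np.round(e[0],2),np.round(e[1],1),onz(f,e[0],26).round(1))
for b in blobs(T,(15,190,180),(24,255,255),(370,180,412,230),15):
    cs,_=cv2.findContours(b[2].astype(np.uint8),cv2.RETR_EXTERNAL,cv2.CHAIN_APPROX_NONE)
    e=cv2.fitEllipse(max(cs,key=len));print("orange",b[1],np.round(e[0],2),np.round(e[1],1),onz(T,e[0],8).round(1))
```

```text
S red [266.1 221. ] [261 218  11   8  75]
S yel [266.5 229.8] [260 224  14  12 123]
T red [270.5 187.4] [266 183   9   8  24]
T yel [271.1 190.5] [264 186  14   8  37]
T blu [267.4 194.2] [263 191   9   6  13]
T ring [397.   166.39] [23.2 23.3] [ 605.3 -291.    26. ]
T ring [392.85 205.43] [22.8 23.4] [ 508.6 -277.9   26. ]
T ring [385.52 246.44] [23.5 24. ] [ 408.5 -257.3   26. ]
S ring [253.04 193.97] [ 6.2 18.1] [ 606.  -288.1   26. ]
S ring [318.22 197.96] [ 6.3 19.3] [ 409.3 -254.9   26. ]
orange [374 190  34  34 236] [390.34 206.17] [32.3 33.1] [ 508.3 -275.9    8. ]
```

View pics/d1.png

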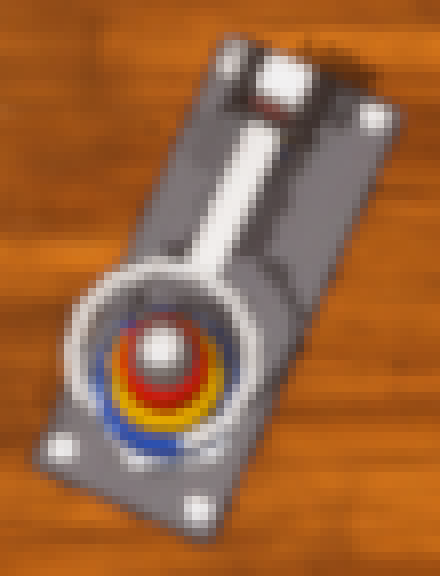

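View pics/d2.png

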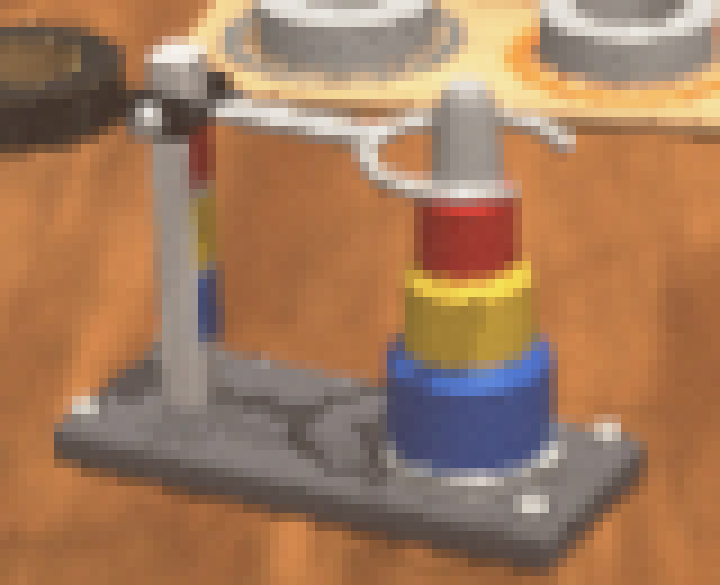

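View pics/d3.png

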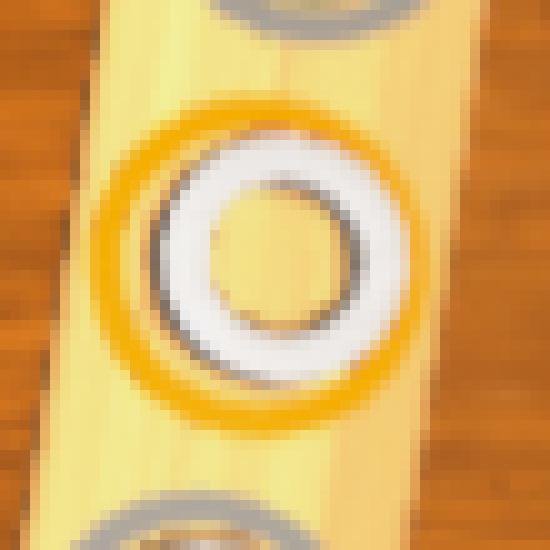

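Run:
```python
from h import *
T=pickle.load(open("top0.pkl","rb"));S=pickle.load(open("side0.pkl","rb"))
print("tip T",onz(T,(269.5,182.9),118).round(1))
for c,rw,z in((269.5,187,87),(269.75,190,64),(269.6,190,40)):print("T",z,onz(T,(c,rw),z).round(1))
for c,rw,z in((266.3,204,118),(266.1,221,75),(266.5,230,52),(266.7,240,30)):print("S",z,onz(S,(c,rw),z).round(1))
# closest point tip
def tri(a,b):
    o1,d1=ray(T,a);o2,d2=ray(S,b);A=np.stack([d1,-d2],1);t=np.linalg.lstsq(A,o2-o1,rcond=None)[0];p=o1+d1*t[0];q=o2+d2*t[1];return p.round(1),q.round(1)
print("tip",tri((269.5,182.5),(266.3,204)))
# pin tips
for k,s,t in(("yel",(121,100),0),("red",(352,88),0),("blu",(575,55),0)):
    c=(s[0]/4+190-.5,s[1]/4+280-.5);print(k,onz(S,c,44).round(1))
for k,s in(("yel",(123,166)),("red",(353,155)),("blu",(572,122))):
    c=(s[0]/4+190-.5,s[1]/4+280-.5);print(k,"foot",onz(S,c,10).round(1))
cv2.imwrite("pics/e1.png",cv2.resize(T["image"][140:262,138:194],None,fx=5,fy=5,interpolation=cv2.INTER_CUBIC))
cols={"yellow":((22,120,120),(35,255,255)),"red":((0,190,150),(4,255,255)),"blue":((100,150,100),(125,255,255))}
rt={"yellow":(130,135,185,185),"red":(135,180,190,222),"blue":(145,220,200,265)}
for k,(lo,hi) in cols.items():
    e=disc(T,lo,hi,rt[k]);print(k,np.round(e[0],1),onz(T,e[0],10).round(1))
# board edge / gauge dirs
a=onz(T,(269.5,182.9),118);b=onz(T,(250+283/8-.5,140+80/8-.5),114);d=b-a;print("gauge ang",np.degrees(np.arctan2(d[1],d[0])),np.hypot(d[0],d[1]))
```

```text
tip T [553.2  21.9 118. ]
T 87 [547.9  22.6  87. ]
T 64 [543.8  22.6  64. ]
T 40 [546.8  23.5  40. ]
S 118 [554.2  21.1 118. ]
S 75 [555.2  20.2  75. ]
S 52 [554.6  20.6  52. ]
S 30 [554.1  29.   30. ]
tip (array([554. ,  21.9, 118.3]), array([554.2,  21.9, 118.3]))
yel [627.  303.4  44. ]
red [526.8 293.4  44. ]
blu [426.2 268.1  44. ]
yel foot [628.  305.5  10. ]
red foot [526.4 296.5  10. ]
blu foot [426.1 272.3  10. ]
yellow [158.  161.2] [625.4 303.6  10. ]
red [161.9 201.3] [524.4 292.   10. ]
blue [171.3 241.5] [424.7 267.4  10. ]
gauge ang -24.61396294915613 84.50396185365933
```

View pics/e1.png

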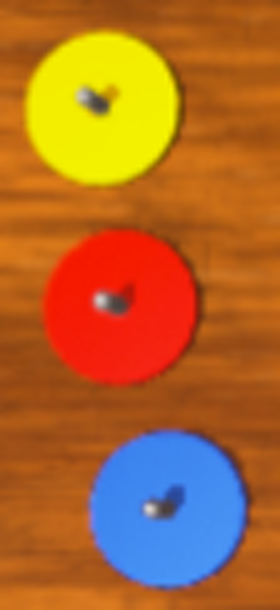

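```bash
python3 -m handwheel '{"rot":[[0,0,0.168],[0,0,0.168],[0,0,0.168],[0,0,0.168],[0,0,0.168],[0,0,0],[0,0,0],[0,0,0],[0,0,0],[0,0,0],[0,0,0],[0,0,0],[0,0,0],[0,0,0],[0,0,0],[0,0,0],[0,0,0]],"offset":[[0,0,0],[0,0,0],[0,0,0],[0,0,0],[0,0,0],[11.4,-37.7,0],[11.4,-37.7,0],[11.4,-37.7,0],[11.4,-37.7,0],[11.4,-37.7,0],[11.4,-37.7,0],[11.4,-37.7,0],[11.4,-37.7,0],[11.4,-37.7,0],[11.4,-37.7,0],[0,0,0],[0,0,0]],"jaw":[1,1,1,1,1,1,1,1,1,1,1,1,1,1,1,1,1]}' 20
cat > view.py <<'E'
import sys
from h import *
from cell import r
for n in sys.argv[2:]:
    f=r.grab_frame(n);pickle.dump(f,open(f"{n}{sys.argv[1]}.pkl","wb"));cv2.imwrite(f"pics/{n}{sys.argv[1]}.png",f["image"])
E
cat > st.py <<'E'
from cell import r
s=r.sense()
for k in("t","eef_pos","tcp_rot","contact_force","opening","joints"):print(k,__import__("numpy").round(s[k],2))
E
python3 view.py 1 side top; python3 st.py
```

```text
t: 2.22
eef_pos: [509.3, -278.7, 190.6]
tcp_rot: [180.0, 0.0, -24.7]
contact_force: [-0.8, -0.9, 0.2]
opening: 86.8
t 2.33
eef_pos [ 509.03 -279.37  190.81]
tcp_rot [ 1.7997e+02  2.0000e-02 -2.4760e+01]
contact_force [-0.38  0.2  -0.17]
opening 86.81
joints [ 33.7   13.95 -11.23  90.27   2.81  76.06 -92.64]
```

View pics/side1.png

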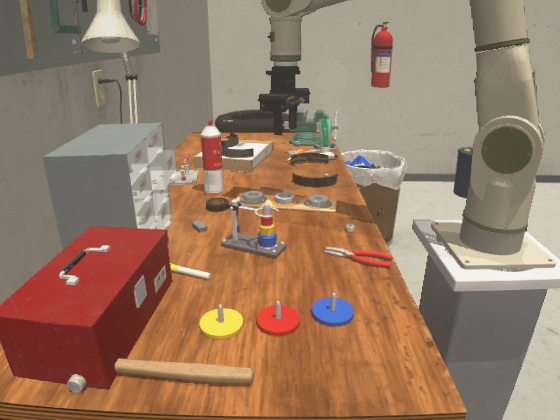

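View pics/top1.png

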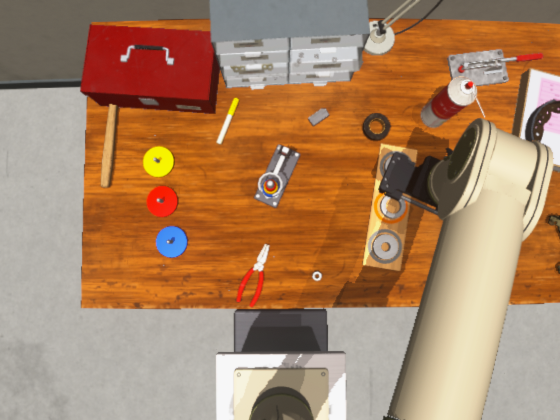

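```bash
python3 -m handwheel '{"rot":[[0,0,0],[0,0,0],[0,0,0],[0,0,0],[0,0,0],[0,0,0],[0,0,0],[0,0,0],[0,0,0],[0,0,0],[0,0,0],[0,0,0],[0,0,0]],"offset":[[0,-2,40],[0,0,40],[0,0,40],[0,0,30],[0,0,15],[0,0,8],[0,0,1],[0,0,0],[0,0,0],[0,0,0],[0,0,0],[0,0,0],[0,0,0]],"jaw":[1,1,1,1,1,1,1,1,-1,-1,-1,-1,-1]}' 15; python3 st.py
```

```text
t: 3.95
eef_pos: [510.7, -276.4, 17.0]
tcp_rot: [180.0, -0.0, -24.7]
contact_force: [-0.7, -1.4, 0.2]
opening: 44.8
t 3.95
eef_pos [ 510.75 -276.35   16.98]
tcp_rot [ 1.800e+02 -1.000e-02 -2.465e+01]
contact_force [-0.7  -1.36  0.15]
opening 44.84
joints [ 33.06  23.02 -11.05 100.75   5.14  56.72 -94.6 ]
```

```bash
python3 view.py 2 side top
python3 - <<'E'
from h import *
S=pickle.load(open("side2.pkl","rb"))["image"];T=pickle.load(open("top2.pkl","rb"))["image"]
cv2.imwrite("pics/s2c.png",cv2.resize(S[140:230,220:350],None,fx=6,fy=6,interpolation=cv2.INTER_CUBIC))
cv2.imwrite("pics/t2c.png",cv2.resize(T[130:280,340:470],None,fx=4,fy=4,interpolation=cv2.INTER_CUBIC))
E
python3 st.py
```

```text
t 4.05
eef_pos [ 510.69 -276.37   16.94]
tcp_rot [180.     0.   -24.65]
contact_force [-0.18 -0.29 -0.13]
opening 36.75
joints [ 33.06  23.02 -11.04 100.75   5.15  56.72 -94.6 ]
```

View pics/s2c.png

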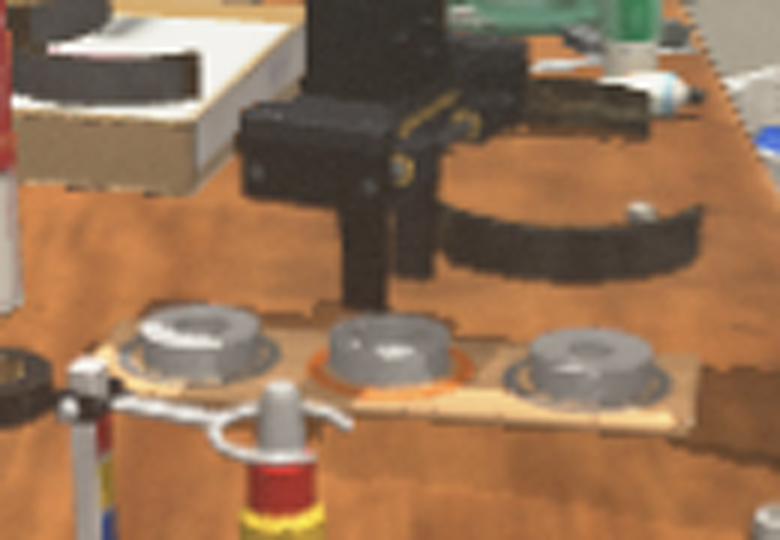

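View pics/t2c.png

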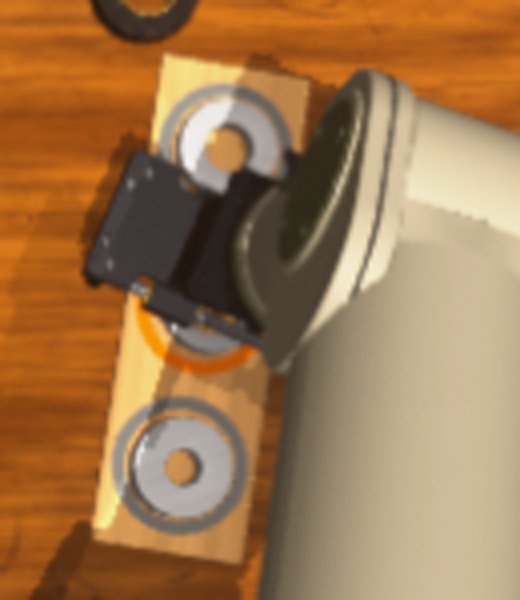

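Run:
```python
from h import *
T=pickle.load(open("top2.pkl","rb"));S=pickle.load(open("side2.pkl","rb"))
print(proj(S,(510.7,-276.4,17)),proj(T,(510.7,-276.4,17)),"ring px S",onz(S,(284.5,196),26))
j=np.array([-.415,-.91,0])
for s in(-1,1):
    p=np.array([510.7,-276.4,17])+s*j*26;print("fingerback",proj(S,p),proj(S,p+[0,0,70]))
a=onz(T,(394,193),120);print(a)
for c in((115,280),(95,280),(135,155)):print(onz(T,(c[0]/4+340,c[1]/4+130),150).round(0))
for z in (17,30,50,80):print(z,onz(S,(280.8,190.8),z).round(0),onz(S,(289,186),z).round(0))
```

```text
[284.1792729  198.11896734] [391.36251894 204.89802937] ring px S [ 509.8122781  -270.89356336   26.        ]
fingerback [280.62844897 200.98031588] [280.65198105 178.72117984]
fingerback [287.60847771 195.35576558] [287.77688712 173.76068644]
[ 528.30930739 -258.04845889  120.        ]
[ 510. -195.  150.]
[ 510. -184.  150.]
[ 579. -207.  150.]
17 [ 521. -341.   17.] [ 494. -387.   17.]
30 [ 521. -305.   30.] [ 495. -350.   30.]
50 [ 521. -251.   50.] [ 496. -294.   50.]
80 [ 521. -169.   80.] [ 498. -209.   80.]
```

Run:
```python
from h import *
S=pickle.load(open("side1.pkl","rb"));S0=pickle.load(open("side0.pkl","rb"))
j=np.array([-.415,-.91,0])
for s in(-1,1):
    p=np.array([509,-279.4,190.8])+s*j*51;print(proj(S,p),proj(S,p+[0,0,33]))
print(proj(S0,[248.9,-573,190.5]))
a=cv2.resize(S["image"][60:160,240:330],None,fx=5,fy=5,interpolation=cv2.INTER_CUBIC)
b=cv2.resize(S0["image"][40:140,320:410],None,fx=5,fy=5,interpolation=cv2.INTER_CUBIC)
cv2.imwrite("pics/f.png",cv2.convertScaleAbs(np.hstack([a,b])[:, :800],alpha=1.6))
```

```text
[277.57228794 145.6408121 ] [277.55037685 133.9697309 ]
[291.91227241 138.13172843] [292.02559604 127.22257478]
[357.0632007  122.87052201]
```

View pics/f.png

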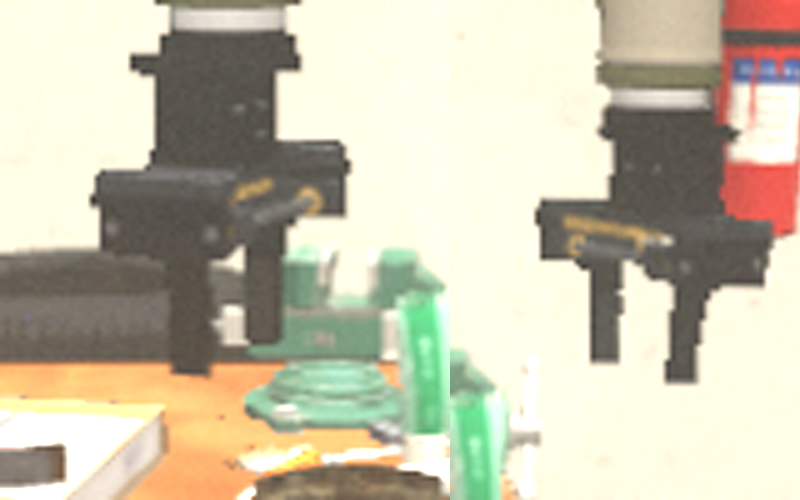

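The pictures disagree with the reported pose. In the side view the tips are at about (281,191) and (289,186), roughly 33 mm higher than the reported TCP, so the fingers closed above the ring. I'll open, lower partway and look again before trusting this offset.

```bash
python3 -m handwheel '{"rot":[[0,0,0],[0,0,0],[0,0,0],[0,0,0],[0,0,0],[0,0,0],[0,0,0],[0,0,0],[0,0,0]],"offset":[[0,0,0],[0,0,0],[0,0,0],[0,0,0],[0,0,0],[0,0,0],[0,0,10],[0,0,10],[0,0,0]],"jaw":[1,1,1,1,1,1,1,1,1]}' 15; python3 view.py 3 side top
python3 - <<'E'
from h import *
S=pickle.load(open("side3.pkl","rb"))["image"];T=pickle.load(open("top3.pkl","rb"))["image"]
cv2.imwrite("pics/s3c.png",cv2.resize(S[140:230,220:350],None,fx=6,fy=6,interpolation=cv2.INTER_CUBIC))
E
```

```text
t: 5.18
eef_pos: [509.8, -275.9, -4.5]
tcp_rot: [-180.0, 0.1, -24.6]
contact_force: [1.0, -0.8, 0.2]
opening: 87.0
```

View pics/s3c.png

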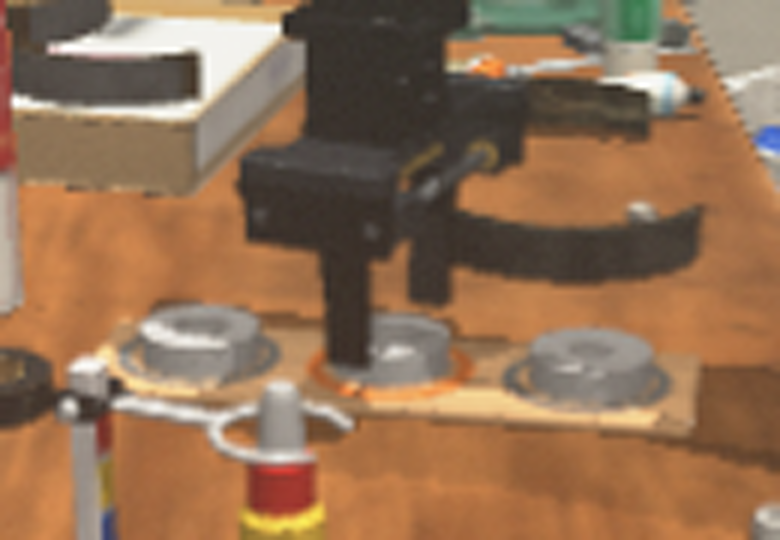

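Run:
```python
from h import *
S=pickle.load(open("side3.pkl","rb"))
for s,uv in((1,(277.7,200.3)),(-1,(291.2,190))):
    b=np.array([509.8,-275.9,0])+s*np.array([.415,.91,0])*44
    for z in(20,24,28,32,36):print(s,z,proj(S,b+[0,0,z]).round(1),uv)
```

```text
1 20 [278.4 202.1] (277.7, 200.3)
1 24 [278.4 200.9] (277.7, 200.3)
1 28 [278.4 199.6] (277.7, 200.3)
1 32 [278.4 198.3] (277.7, 200.3)
1 36 [278.4 197.1] (277.7, 200.3)
-1 20 [290.2 192.7] (291.2, 190)
-1 24 [290.2 191.5] (291.2, 190)
-1 28 [290.2 190.3] (291.2, 190)
-1 32 [290.3 189. ] (291.2, 190)
-1 36 [290.3 187.8] (291.2, 190)
```

```bash
python3 -m handwheel '{"rot":[[0,0,0],[0,0,0],[0,0,0],[0,0,0]],"offset":[[0,0,5],[0,0,5],[0,0,4],[0,0,0]],"jaw":[0.72,0.72,0.72,0.72]}' 15;for i in 1 2; do python3 -m handwheel '{"rot":[[0,0,0],[0,0,0]],"offset":[[0,0,1],[0,0,0]],"jaw":[0.72,0.72]}'|grep -E 'pos|force'; done
```

```text
t: 5.78
eef_pos: [510.4, -276.2, -17.5]
tcp_rot: [-180.0, 0.0, -24.6]
contact_force: [0.5, 0.2, 0.1]
opening: 75.0
eef_pos: [510.8, -276.4, -18.0]
contact_force: [0.4, 0.3, 0.9]
eef_pos: [510.7, -276.3, -19.1]
contact_force: [0.4, -0.0, 1.1]
```

```bash
python3 -m handwheel '{"rot":[[0,0,0],[0,0,0]],"offset":[[0,0,1],[0,0,0]],"jaw":[0.72,0.72]}'|grep -E 'pos|force'; python3 -m handwheel '{"rot":[[0,0,0],[0,0,0]],"offset":[[0,0,1],[0,0,0]],"jaw":[0.72,0.72]}'|grep -E 'pos|force'
```

```text
eef_pos: [510.7, -276.3, -20.1]
contact_force: [1.9, 0.5, -0.0]
eef_pos: [510.7, -276.3, -21.1]
contact_force: [0.3, -0.1, 0.9]
```

```bash
python3 -m handwheel '{"rot":[[0,0,0],[0,0,0]],"offset":[[0,0,1],[0,0,0]],"jaw":[0.72,0.72]}'|grep -E 'pos|force'
```

```text
eef_pos: [510.7, -276.3, -22.1]
contact_force: [-0.1, -0.5, -0.2]
```

```bash
python3 -m handwheel '{"rot":[[0,0,0],[0,0,0]],"offset":[[0,0,1],[0,0,0]],"jaw":[0.72,0.72]}'|grep -E 'pos|force'
```

```text
eef_pos: [510.8, -276.4, -23.0]
contact_force: [0.0, -0.7, -1.1]
```

```bash
python3 -m handwheel '{"rot":[[0,0,0],[0,0,0]],"offset":[[0,0,1],[0,0,0]],"jaw":[0.72,0.72]}'|grep -E 'pos|force'
```

```text
eef_pos: [510.8, -276.4, -23.1]
contact_force: [-4.0, 2.0, 10.9]
```

```bash
python3 -m handwheel '{"rot":[[0,0,0],[0,0,0]],"offset":[[0,0,1],[0,0,0]],"jaw":[0.72,0.72]}'|grep -E 'pos|force'
```

```text
eef_pos: [510.8, -276.4, -23.2]
contact_force: [-8.5, 3.2, 21.0]
```

```bash
python3 view.py 4 side
python3 - <<'E'
from h import *
S=pickle.load(open("side4.pkl","rb"))["image"]
cv2.imwrite("pics/s4c.png",cv2.resize(S[140:230,220:350],None,fx=6,fy=6,interpolation=cv2.INTER_CUBIC))
E
```

```text
(no output)
```

View pics/s4c.png

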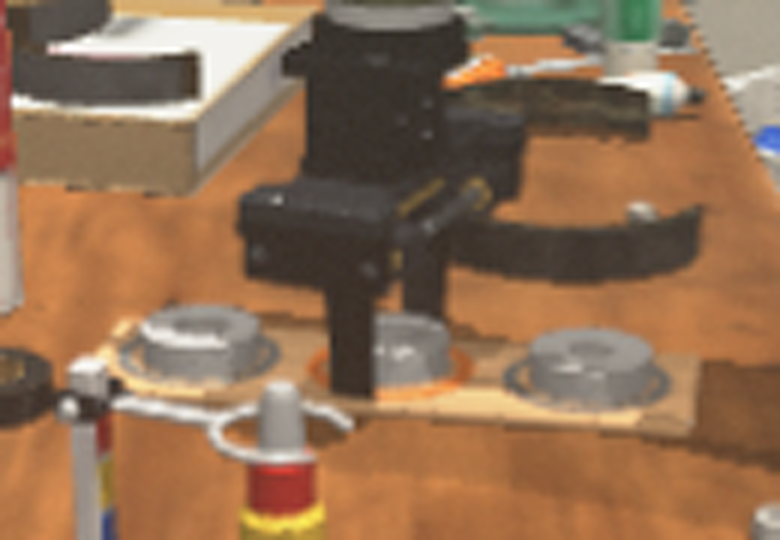

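Contact at reported z = -23.0, with the board at z = 8, sets the offset: true tip z = reported + 31 mm. I'll raise 11 mm so the tip is at 17, then centre the ring with crossed light grips.

```bash
python3 -m handwheel '{"rot":[[0,0,0],[0,0,0],[0,0,0],[0,0,0],[0,0,0],[0,0,0],[0,0,0],[0,0,0],[0,0,-0.175],[0,0,-0.175],[0,0,-0.175],[0,0,-0.175],[0,0,-0.175],[0,0,-0.175],[0,0,0]],"offset":[[0,0,-6],[0,0,-5],[0,0,0],[0,0,0],[0,0,0],[0,0,0],[0,0,0],[0,0,0],[0,0,0],[0,0,0],[0,0,0],[0,0,0],[0,0,0],[0,0,0],[0,0,0]],"jaw":[0.72,0.72,0.72,-1,-1,-1,0.65,0.65,0.65,0.65,0.65,0.65,0.65,0.65,0.65]}' 12; python3 st.py
```

```text
t: 9.7
eef_pos: [510.7, -276.4, -14.0]
tcp_rot: [-180.0, -0.0, 35.4]
contact_force: [0.9, -0.2, -0.1]
opening: 71.9
t 9.7
eef_pos [ 510.74 -276.4   -14.03]
tcp_rot [-1.800e+02 -2.000e-02  3.544e+01]
contact_force [ 0.87 -0.21 -0.09]
opening 71.91
joints [ 42.05  26.68 -22.07 101.28  11.97  54.34 -39.47]
```

```bash
python3 -m handwheel '{"rot":[[0,0,0],[0,0,0],[0,0,0],[0,0,0]],"offset":[[0,0,0],[0,0,0],[0,0,0],[0,0,0]],"jaw":[-1,-1,-1,-1]}' 12
```

```text
t: 10.2
eef_pos: [510.8, -276.3, -14.0]
tcp_rot: [180.0, -0.0, 35.5]
contact_force: [-0.5, -0.2, -0.6]
opening: 60.8
```

```bash
python3 -m handwheel '{"rot":[[0,0,0],[0,0,0],[0,0,0.175],[0,0,0.175],[0,0,0.175],[0,0,0.175],[0,0,0.175],[0,0,0.175],[0,0,0],[0,0,0],[0,0,0],[0,0,0]],"offset":[[0,0,0],[0,0,0],[0,0,0],[0,0,0],[0,0,0],[0,0,0],[0,0,0],[0,0,0],[0,0,0],[0,0,0],[0,0,0],[0,0,0]],"jaw":[0.65,0.65,0.65,0.65,0.65,0.65,0.65,0.65,-1,-1,-1,-1]}' 12; python3 -m handwheel '{"rot":[[0,0,0],[0,0,0],[0,0,0],[0,0,0],[0,0,0]],"offset":[[0,0,0],[0,0,0],[0,0,-20],[0,0,-50],[0,0,0]],"jaw":[-1,-1,-1,-1,-1]}' 55;  python3 view.py 5 side top
python3 - <<'E'
from h import *
S=pickle.load(open("side5.pkl","rb"))["image"];T=pickle.load(open("top5.pkl","rb"))["image"]
cv2.imwrite("pics/s5c.png",cv2.resize(S[120:230,220:350],None,fx=6,fy=5,interpolation=cv2.INTER_CUBIC))
E
```

```text
t: 11.7
eef_pos: [510.7, -276.3, -14.0]
tcp_rot: [-180.0, -0.0, -24.6]
contact_force: [0.3, 0.6, 0.0]
opening: 62.3
t: 12.32
eef_pos: [513.1, -277.7, 59.8]
tcp_rot: [180.0, -0.4, -24.7]
contact_force: [-0.2, -0.3, -1.8]
opening: 60.8
```

View pics/s5c.png

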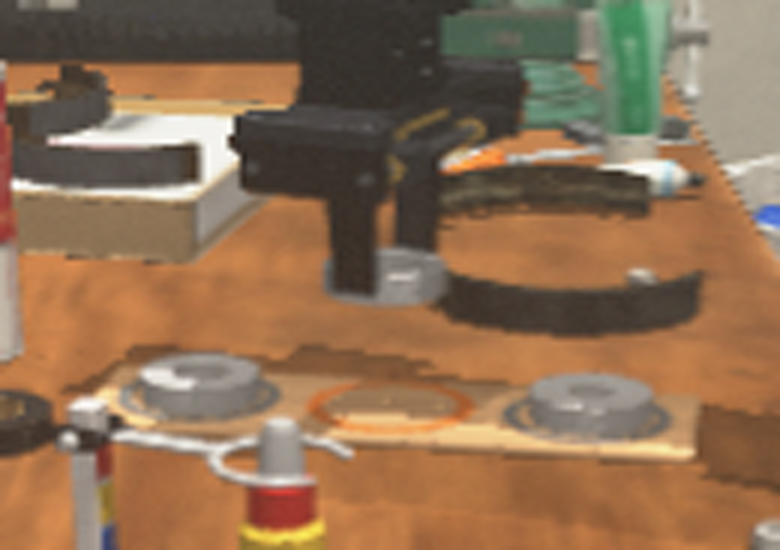

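```bash
python3 -m handwheel '{"rot":[[0,0,0],[0,0,0],[0,0,0],[0,0,0],[0,0,0],[0,0,0],[0,0,0],[0,0,0],[0,0,0],[0,0,0],[0,0,0],[0,0,0],[0,0,0]],"offset":[[0,0,-34],[-8.5,-29,-33],[-8.5,-29,0],[-8.5,-29,0],[-8.5,-29,0],[-8.5,-29,0],[-8.5,-29,0],[-8.5,-29,0],[-8.5,-29,0],[-8.5,-29,0],[-8.5,-29,0],[0,0,0],[0,0,0]],"jaw":[-1,-1,-1,-1,-1,-1,-1,-1,-1,-1,-1,-1,-1]}';  python3 view.py 6 side top; python3 st.py
python3 - <<'E'
from h import *
S=pickle.load(open("side6.pkl","rb"))["image"];T=pickle.load(open("top6.pkl","rb"))["image"]
cv2.imwrite("pics/s6c.png",cv2.resize(S[140:260,210:310],None,fx=7,fy=5,interpolation=cv2.INTER_CUBIC))
cv2.imwrite("pics/t6c.png",cv2.resize(T[100:270,200:340],None,fx=4,fy=3.5,interpolation=cv2.INTER_CUBIC))
E
```

```text
t: 14.05
eef_pos: [553.7, 21.9, 121.7]
tcp_rot: [179.9, 0.1, -24.7]
contact_force: [0.0, -0.6, -2.1]
opening: 60.2
t 14.15
eef_pos [554.01  21.39 122.23]
tcp_rot [ 1.7995e+02  5.0000e-02 -2.4740e+01]
contact_force [ 0.08 -0.49 -0.53]
opening 60.8
joints [  12.34   14.59  -22.26   98.67    5.93   67.97 -126.24]
```

View pics/s6c.png

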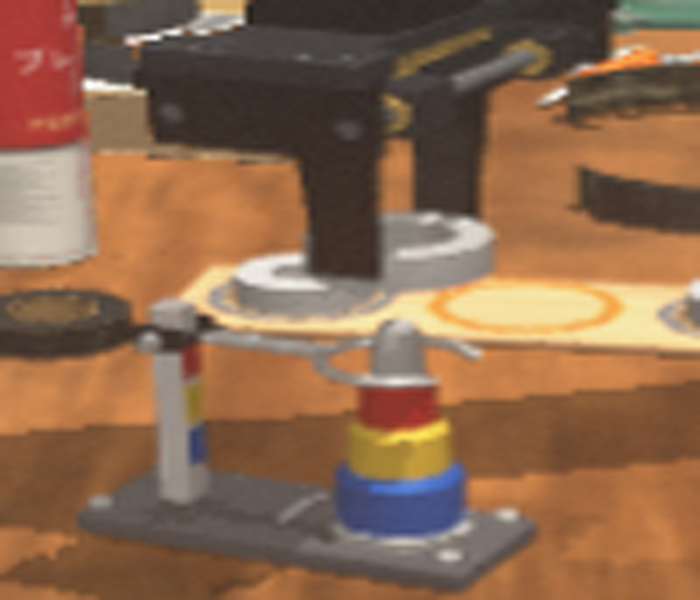

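View pics/t6c.png

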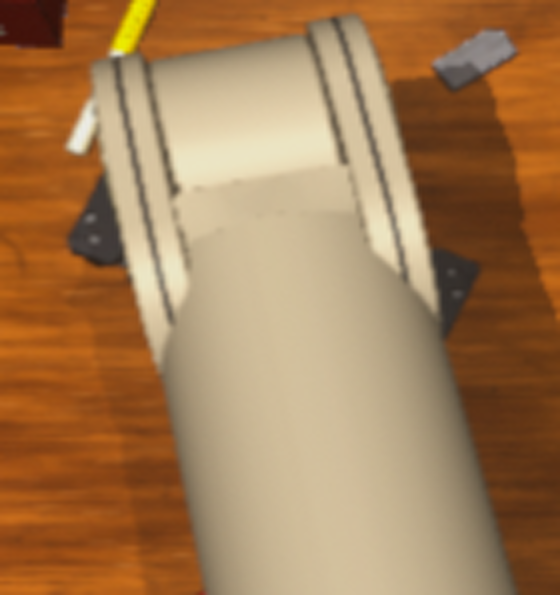

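The held ring's centre is at crop column about 397, against 398 for the mandrel, so it is aligned in x. Now I'll descend, starting with the upper part.

```bash
python3 -m handwheel '{"rot":[[0,0,0],[0,0,0],[0,0,0],[0,0,0],[0,0,0],[0,0,0],[0,0,0],[0,0,0],[0,0,0],[0,0,0],[0,0,0]],"offset":[[0,0,12],[0,0,12],[0,0,8],[0,0,3],[0,0,3],[0,0,3],[0,0,3],[0,0,3],[0,0,3],[0,0,3],[0,0,0]],"jaw":[-1,-1,-1,-1,-1,-1,-1,-1,-1,-1,-1]}'
```

```text
t: 15.52
eef_pos: [554.3, 22.7, 69.6]
tcp_rot: [180.0, 0.0, -24.6]
contact_force: [-0.4, -0.2, -1.0]
opening: 60.5
```

```bash
python3 -m handwheel '{"rot":[[0,0,0],[0,0,0],[0,0,0],[0,0,0],[0,0,0],[0,0,0],[0,0,0],[0,0,0]],"offset":[[0,0,2],[0,0,2],[0,0,2],[0,0,2],[0,0,2],[0,0,2],[0,0,2],[0,0,0]],"jaw":[-1,-1,-1,-1,-1,-1,-1,-1]}'
```

```text
t: 16.52
eef_pos: [554.3, 22.7, 55.6]
tcp_rot: [180.0, 0.0, -24.7]
contact_force: [0.2, -0.0, -1.3]
opening: 60.6
```

```bash
python3 view.py 7 side; python3 st.py|grep -E "eef|force"
python3 - <<'E'
from h import *
S=pickle.load(open("side7.pkl","rb"))["image"]
cv2.imwrite("pics/s7c.png",cv2.resize(S[150:260,210:310],None,fx=7,fy=5.4,interpolation=cv2.INTER_CUBIC))
E
```

```text
eef_pos [554.3   22.62  55.64]
contact_force [-0.6   0.86 -1.46]
```

View pics/s7c.png

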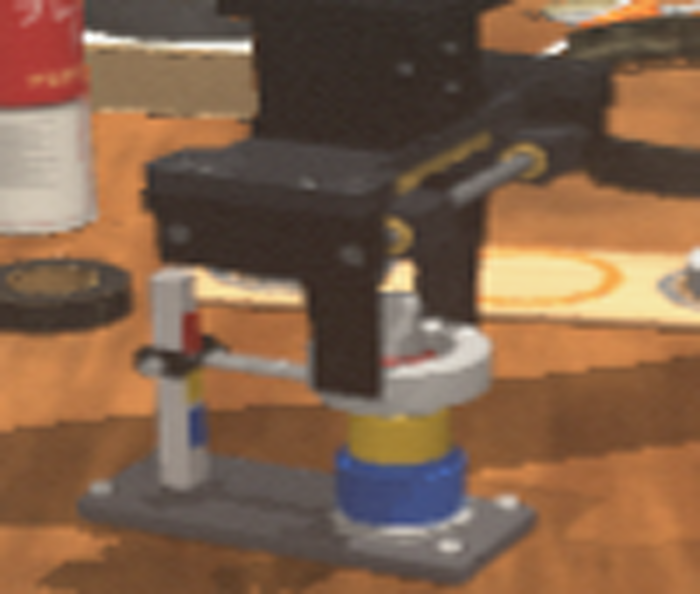

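```bash
python3 -m handwheel '{"rot":[[0,0,0],[0,0,0],[0,0,0],[0,0,0],[0,0,0],[0,0,0],[0,0,0]],"offset":[[0,0,2],[0,0,2],[0,0,1],[0,0,1],[0,0,1],[0,0,1],[0,0,0]],"jaw":[-1,-1,-1,-1,-1,-1,-1]}'
```

```text
t: 17.45
eef_pos: [554.4, 22.7, 47.8]
tcp_rot: [180.0, 0.0, -24.6]
contact_force: [-1.3, -0.2, 0.0]
opening: 60.6
```

```bash
python3 -m handwheel '{"rot":[[0,0,0],[0,0,0],[0,0,0],[0,0,0]],"offset":[[0,0,1],[0,0,1],[0,0,1],[0,0,0]],"jaw":[-1,-1,-1,-1]}'|grep -E "pos|force|open"
```

```text
eef_pos: [554.4, 22.6, 44.8]
contact_force: [-1.1, -0.0, -0.1]
opening: 60.4
```

```bash
python3 -m handwheel '{"rot":[[0,0,0],[0,0,0],[0,0,0],[0,0,0]],"offset":[[0,0,1],[0,0,1],[0,0,0],[0,0,0]],"jaw":[-1,-1,-1,-1]}'|grep -E "pos|force|open"
```

```text
eef_pos: [554.4, 22.7, 42.8]
contact_force: [-0.7, 0.3, -0.2]
opening: 60.6
```

```bash
python3 -m handwheel '{"rot":[[0,0,0],[0,0,0],[0,0,0],[0,0,0]],"offset":[[0,0,1],[0,0,1],[0,0,0],[0,0,0]],"jaw":[-1,-1,-1,-1]}'|grep -E "pos|force|open"
```

```text
eef_pos: [554.4, 22.7, 40.8]
contact_force: [-0.1, -0.7, 0.0]
opening: 60.6
```

```bash
python3 -m handwheel '{"rot":[[0,0,0],[0,0,0],[0,0,0],[0,0,0]],"offset":[[0,0,1],[0,0,1],[0,0,0],[0,0,0]],"jaw":[-1,-1,-1,-1]}'|grep -E "pos|force|open"
```

```text
eef_pos: [554.4, 22.7, 38.8]
contact_force: [-0.6, -0.4, 0.9]
opening: 60.9
```

```bash
python3 -m handwheel '{"rot":[[0,0,0],[0,0,0],[0,0,0],[0,0,0]],"offset":[[0,0,1],[0,0,1],[0,0,0],[0,0,0]],"jaw":[-1,-1,-1,-1]}'|grep -E "pos|force|open"
```

```text
eef_pos: [554.4, 22.7, 36.9]
contact_force: [0.3, -0.5, 0.4]
opening: 60.7
```

```bash
python3 -m handwheel '{"rot":[[0,0,0],[0,0,0],[0,0,0],[0,0,0],[0,0,0],[0,0,0],[0,0,0]],"offset":[[0,0,1],[0,0,1],[0,0,1],[0,0,1],[0,0,1],[0,0,1],[0,0,0]],"jaw":[-1,-1,-1,-1,-1,-1,-1]}'|grep -E "pos|force|open"
```

```text
eef_pos: [554.4, 22.7, 30.8]
contact_force: [-0.5, -0.1, -0.3]
opening: 60.4
```

```bash
python3 -m handwheel '{"rot":[[0,0,0],[0,0,0],[0,0,0]],"offset":[[0,0,1],[0,0,1],[0,0,0]],"jaw":[-1,-1,-1]}'|grep -E "pos|force|open"; python3 view.py 8 side
python3 - <<'E'
from h import *
S=pickle.load(open("side8.pkl","rb"))["image"]
cv2.imwrite("pics/s8c.png",cv2.resize(S[150:260,210:310],None,fx=7,fy=5.4,interpolation=cv2.INTER_CUBIC))
E
```

```text
eef_pos: [554.4, 22.7, 28.8]
contact_force: [-0.3, 0.1, 0.5]
opening: 60.7
```

View pics/s8c.png

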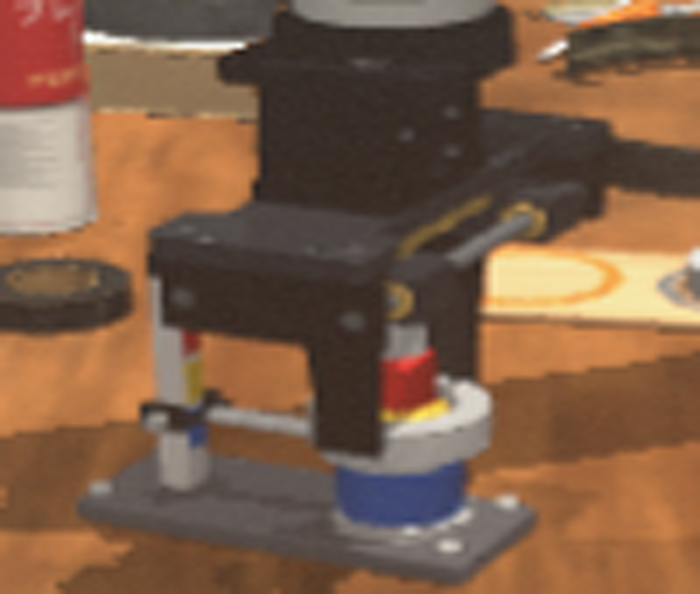

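```bash
python3 -m handwheel '{"rot":[[0,0,0],[0,0,0],[0,0,0],[0,0,0]],"offset":[[0,0,1],[0,0,1],[0,0,1],[0,0,0]],"jaw":[-1,-1,-1,-1]}'|grep -E "pos|force|open"
```

```text
eef_pos: [554.4, 22.7, 25.8]
contact_force: [-0.2, -0.1, -0.4]
opening: 61.0
```

```bash
python3 -m handwheel '{"rot":[[0,0,0],[0,0,0]],"offset":[[0,0,1],[0,0,0]],"jaw":[-1,-1]}'|grep -E "pos|force|open"
```

```text
eef_pos: [554.4, 22.7, 24.9]
contact_force: [-0.7, -0.1, 0.9]
opening: 60.5
```

```bash
python3 -m handwheel '{"rot":[[0,0,0],[0,0,0]],"offset":[[0,0,1],[0,0,0]],"jaw":[-1,-1]}'|grep -E "pos|force|open"
```

```text
eef_pos: [554.4, 22.7, 23.9]
contact_force: [-1.5, -0.5, 1.1]
opening: 60.4
```

```bash
python3 -m handwheel '{"rot":[[0,0,0],[0,0,0]],"offset":[[0,0,1],[0,0,0]],"jaw":[-1,-1]}'|grep -E "pos|force|open"
```

```text
eef_pos: [554.5, 22.6, 23.1]
contact_force: [-1.8, 0.2, 3.1]
opening: 60.6
```

```bash
python3 -m handwheel '{"rot":[[0,0,0],[0,0,0]],"offset":[[0,0,0.5],[0,0,0]],"jaw":[-1,-1]}'|grep -E "pos|force|open"
```

```text
eef_pos: [554.6, 22.6, 22.9]
contact_force: [-3.5, -1.5, 6.6]
opening: 60.7
```

```bash
python3 -m handwheel '{"rot":[[0,0,0],[0,0,0]],"offset":[[0,0,0.5],[0,0,0]],"jaw":[-1,-1]}'|grep -E "pos|force|open"
```

```text
eef_pos: [554.7, 22.5, 22.7]
contact_force: [-4.4, -1.3, 9.9]
opening: 60.8
```

```bash
python3 -m handwheel '{"rot":[[0,0,0],[0,0,0]],"offset":[[-0.5,0.2,0],[0,0,0]],"jaw":[-1,-1]}'|grep -E "pos|force|open"
```

```text
eef_pos: [554.7, 22.5, 22.7]
contact_force: [-1.5, -1.2, 7.6]
opening: 60.3
```

```bash
python3 -m handwheel '{"rot":[[0,0,0],[0,0,0]],"offset":[[0,0,0.5],[0,0,0]],"jaw":[-1,-1]}'|grep -E "pos|force|open"
```

```text
eef_pos: [554.8, 22.5, 22.5]
contact_force: [-2.6, -1.1, 10.7]
opening: 60.3
```

```bash
python3 -m handwheel '{"rot":[[0,0,0],[0,0,0]],"offset":[[-0.2,-0.1,0.4],[0,0,0]],"jaw":[-1,-1]}'|grep -E "pos|force|open"
```

```text
eef_pos: [554.8, 22.5, 22.5]
contact_force: [-4.6, -2.4, 14.6]
opening: 60.6
```

```bash
python3 -m handwheel '{"rot":[[0,0,0],[0,0,0]],"offset":[[-0.6,0.2,0],[0,0,0]],"jaw":[-1,-1]}'|grep -E "pos|force|open"
```

```text
eef_pos: [554.7, 22.5, 22.5]
contact_force: [-0.6, -2.4, 12.6]
opening: 60.6
```

```bash
python3 -m handwheel '{"rot":[[0,0,0],[0,0,0],[0,0,0],[0,0,0],[0,0,0],[0,0,0],[0,0,0],[0,0,0]],"offset":[[-0.2,0.2,0.2],[0,0,0],[0,0,0],[0,0,0],[0,0,0],[0,0,0],[0,0,0],[0,0,0]],"jaw":[-1,-1,-1,-1,-1,-1,-1,-1]}'|grep -E "t:|pos|force|open|rot"; python3 st.py | grep force; python3 view.py 9 side;python3 st.py | grep force
python3 - <<'E'
from h import *
S=pickle.load(open("side9.pkl","rb"))["image"]
cv2.imwrite("pics/s9c.png",cv2.resize(S[170:260,220:300],None,fx=9,fy=6.6,interpolation=cv2.INTER_CUBIC))
E
```

```text
t: 25.0
eef_pos: [554.7, 22.5, 22.5]
tcp_rot: [-179.9, -0.2, -24.7]
contact_force: [-0.1, -1.1, 12.8]
opening: 60.7
contact_force [-0.12 -1.13 12.85]
contact_force [ 0.02 -2.13 12.2 ]
```

View pics/s9c.png

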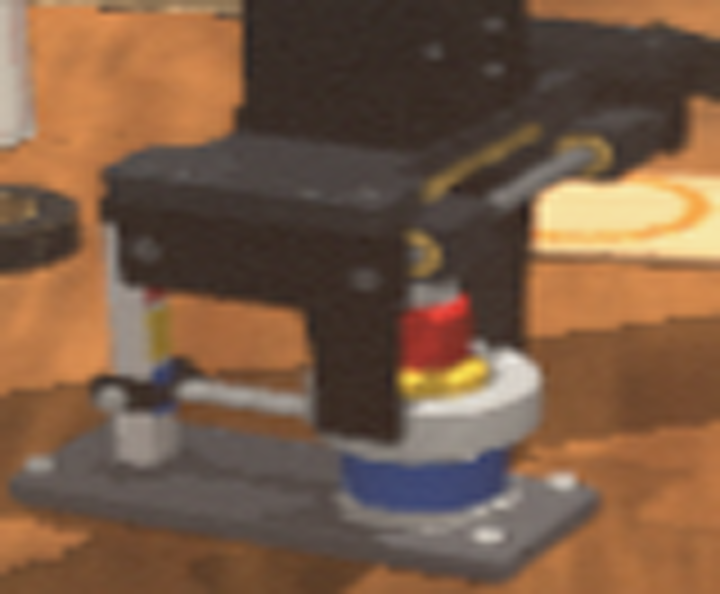

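```bash
python3 -m handwheel '{"rot":[[0,0,0],[0,0,0],[0,0,0],[0,0,0],[0,0,0],[0,0,0],[0,0,0],[0,0,0]],"offset":[[-0.1,0.3,0.3],[0,0,0],[0,0,0],[0,0,0],[0,0,0],[0,0,0],[0,0,0],[0,0,0]],"jaw":[-1,-1,-1,-1,-1,-1,-1,-1]}'|grep -E "t:|pos|force|open|rot"; python3 -c "
from cell import r;s=r.sense();print(s['ft_torque'],s['joints'])"
```

```text
t: 26.05
eef_pos: [554.7, 22.5, 22.5]
tcp_rot: [-179.9, -0.2, -24.7]
contact_force: [-0.8, -1.1, 14.2]
opening: 60.6
[-0.38846994  0.22520132 -0.04840246] [  11.2795709    20.74962321  -21.5251716   104.16211466    9.03064556
   56.50765246 -128.61103202]
```

Seated: reported z is steady at 22.5 (underside about 44.5) at 14 N, with sideways force near zero. The pointer clamp is at the blue mark. Now I'll lift off.

```bash
python3 -m handwheel '{"rot":[[0,0,0],[0,0,0],[0,0,0],[0,0,0],[0,0,0],[0,0,0],[0,0,0],[0,0,0],[0,0,0],[0,0,0],[0,0,0],[0,0,0],[0,0,0],[0,0,0]],"offset":[[0.6,-0.3,-1],[0.3,-0.2,-1],[0,0,-2],[0,0,-4],[0,0,-6],[0,0,-8],[0,0,-10],[0,0,-10],[0,0,-10],[0,0,-12],[0,0,-15],[0,0,-20],[0,0,-15],[0,0,0]],"jaw":[-1,-1,-1,-1,-1,-1,-1,-1,-1,-1,-1,-1,-1,-1]}'; python3 view.py 10 side
python3 - <<'E'
from h import *
S=pickle.load(open("side10.pkl","rb"))["image"]
cv2.imwrite("pics/s10c.png",cv2.resize(S[130:260,210:310],None,fx=7,fy=4.6,interpolation=cv2.INTER_CUBIC))
E
```

```text
t: 27.8
eef_pos: [554.5, 22.8, 135.9]
tcp_rot: [-179.9, -0.1, -24.7]
contact_force: [-0.2, -0.1, -2.1]
opening: 60.7
```

View pics/s10c.png

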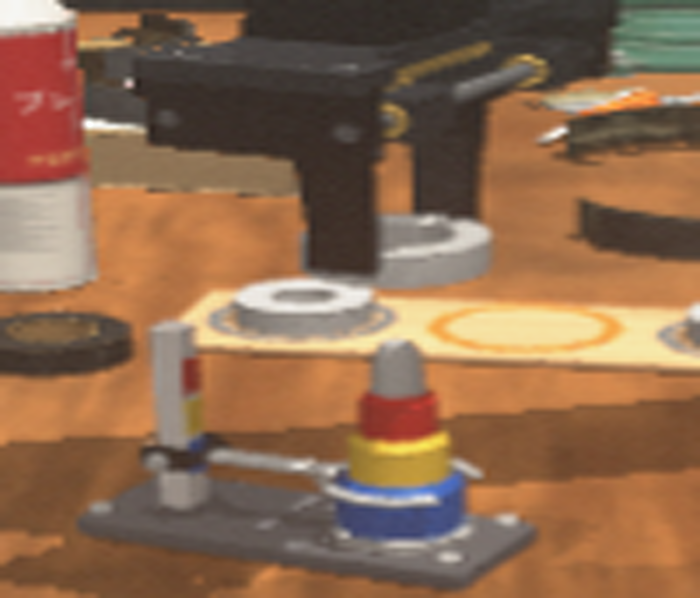

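```bash
python3 -m handwheel '{"rot":[[0,0,-0.175],[0,0,-0.175],[0,0,-0.175],[0,0,-0.175],[0,0,-0.175],[0,0,-0.175],[0,0,0],[0,0,0],[0,0,0],[0,0,0],[0,0,0],[0,0,0],[0,0,0],[0,0,0],[0,0,0],[0,0,0],[0,0,0],[0,0,0],[0,0,0]],"offset":[[0,0,0],[0,0,0],[0,0,0],[0,0,0],[0,0,0],[0,0,0],[3.85,-27.5,0],[3.85,-27.5,0],[3.85,-27.5,0],[3.85,-27.5,0],[3.85,-27.5,0],[3.85,-27.5,0],[3.85,-27.5,0],[3.85,-27.5,0],[3.85,-27.5,0],[3.85,-27.5,0],[0,0,30],[0,0,30],[0,0,0]],"jaw":[-1,-1,-1,-1,-1,-1,-1,-1,-1,-1,-1,-1,-1,-1,-1,-1,-1,-1,-1]}'; python3 view.py 11 side top; python3 st.py
python3 - <<'E'
from h import *
S=pickle.load(open("side11.pkl","rb"))["image"]
cv2.imwrite("pics/s11c.png",cv2.resize(S[200:350,250:390],None,fx=5.5,fy=3.9,interpolation=cv2.INTER_CUBIC))
E
```

```text
t: 30.22
eef_pos: [423.4, 267.8, 72.2]
tcp_rot: [-179.9, 0.3, 35.5]
contact_force: [0.5, -0.6, -1.2]
opening: 60.6
t 30.32
eef_pos [425.21 269.03  74.9 ]
tcp_rot [-1.7998e+02  2.0000e-02  3.5520e+01]
contact_force [-0.36 -0.8  -1.93]
opening 60.68
joints [ -0.87  13.72 -40.49 108.11  10.04  61.75 -99.82]
```

View pics/s11c.png

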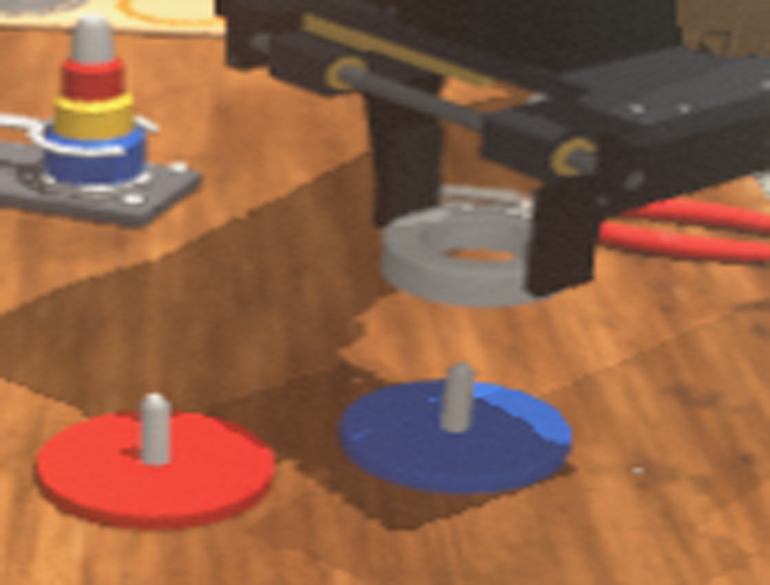

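```bash
python3 -m handwheel '{"rot":[[0,0,0],[0,0,0],[0,0,0],[0,0,0],[0,0,0],[0,0,0]],"offset":[[0,0,25],[0,0,25],[0,0,20],[0,0,10],[0,0,2],[0,0,0]],"jaw":[-1,-1,-1,-1,-1,-1]}'
```

```text
t: 31.08
eef_pos: [425.8, 269.3, -6.6]
tcp_rot: [180.0, -0.1, 35.5]
contact_force: [-1.1, 0.3, -1.1]
opening: 60.8
```

```bash
python3 -m handwheel '{"rot":[[0,0,0],[0,0,0],[0,0,0],[0,0,0],[0,0,0]],"offset":[[0,0,1],[0,0,1],[0,0,1],[0,0,1],[0,0,0]],"jaw":[-1,-1,-1,-1,-1]}'
```

```text
t: 31.7
eef_pos: [425.2, 268.8, -11.6]
tcp_rot: [180.0, 0.0, 35.5]
contact_force: [0.7, -0.5, -1.5]
opening: 60.2
```

```bash
python3 -m handwheel '{"rot":[[0,0,0],[0,0,0]],"offset":[[0,0,0.5],[0,0,0]],"jaw":[-1,-1]}'|grep -E "pos|force"
```

```text
eef_pos: [425.2, 268.9, -12.0]
contact_force: [-0.7, 0.8, -1.5]
```

```bash
python3 -m handwheel '{"rot":[[0,0,0],[0,0,0]],"offset":[[0,0,0.5],[0,0,0]],"jaw":[-1,-1]}'|grep -E "pos|force"
```

```text
eef_pos: [425.3, 268.9, -12.1]
contact_force: [-1.2, -0.5, 5.3]
```

```bash
python3 -m handwheel '{"rot":[[0,0,0],[0,0,0],[0,0,0],[0,0,0],[0,0,0],[0,0,0],[0,0,0],[0,0,0],[0,0,0],[0,0,0],[0,0,0],[0,0,0]],"offset":[[0,0,0],[0,0,0],[0,0,0],[0,0,0],[0,0,-10],[0,0,-20],[0,0,-30],[0,0,-40],[0,0,-40],[0,0,-40],[0,0,0],[0,0,0]],"jaw":[0.85,0.85,0.85,0.85,0.85,0.85,0.85,0.85,0.85,0.85,0.85,0.85]}' 15;python3 view.py 12 side top
python3 - <<'E'
from h import *
S=pickle.load(open("side12.pkl","rb"))["image"]
cv2.imwrite("pics/s12c.png",cv2.resize(S[180:350,190:390],None,fx=4,fy=3.5,interpolation=cv2.INTER_CUBIC))
E
```

```text
t: 33.7
eef_pos: [425.0, 268.8, 167.3]
tcp_rot: [180.0, 0.0, 35.5]
contact_force: [0.7, -0.1, -0.4]
opening: 80.6
```

View pics/s12c.png

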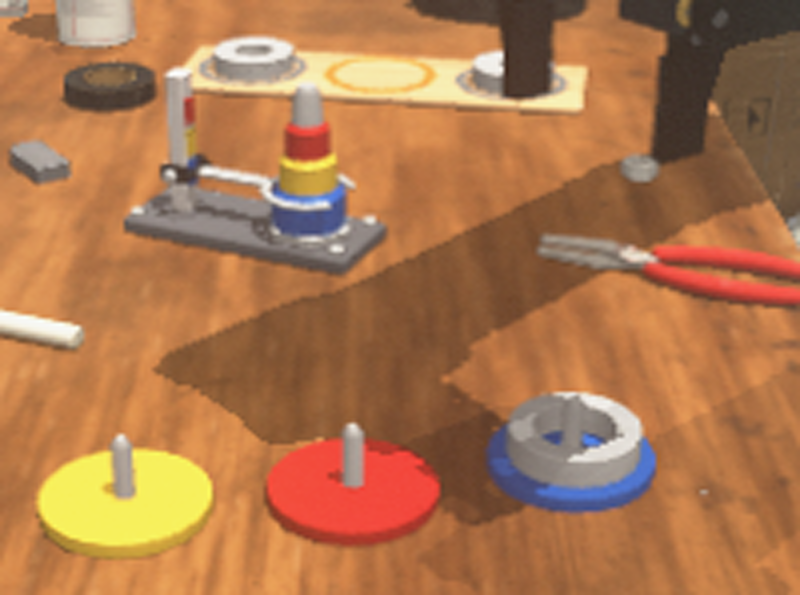

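View pics/top12.png

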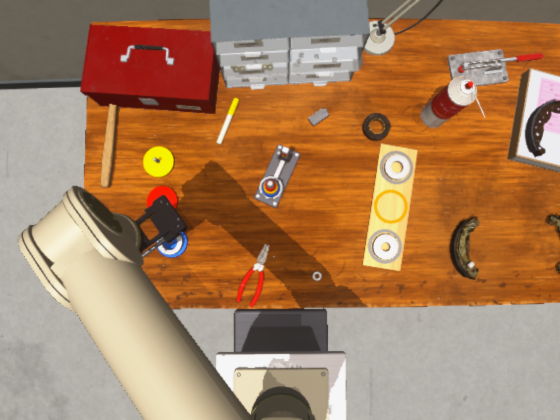

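The ring lies flat over the blue pin, the pointer rests at the blue shoulder, and the other two rings are still in their grey circles.

```bash
python3 -c "
from cell import r
print(r.sign_off())"
```

```text
the job is handed in; nothing more can be done
None
```

The job is done and handed in at about 34 s, well inside the 59 s limit. The ring from the orange circle has a 38 mm bore: it passed red and yellow and stopped on the blue step, so it now lies flat over the blue peg.

- **Seating:** The ring stopped with its underside about 44.5 mm above the bench. I eased it about 1 mm sideways until the sideways force was near zero. It then held a steady 12–14 N for about 2 s, and the highest reading was 14.6 N.
- **Gauge clearance:** I saw no sign of the gripper touching the gauge. By calculation the palm stayed about 4–5 mm above the mandrel tip.
- **Pointer and rings:** The last pictures show the pointer left at the blue shoulder and the other two rings still in their grey circles. The gripper was clear of everything.

**What disagreed:**
- **Tool height:** The reported tool height was wrong. The real fingertips sat 31 mm higher than `eef_pos` says, so my first grip closed in the air above the ring. I found the offset from the side view. I then confirmed it with a touch on the board (21 N upward there, off the gauge) and worked with the corrected height. The ring later touched down on the blue disc at the height this offset predicted.
- **Cameras:** The two views disagreed by about 2.5 mm in y at the rings.
- **Pointer friction:** The pointer's 4 N drag hardly showed in the force readings, which I took with the arm at rest.

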